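# Clear the welding fixture and slide its stop block home

## Task

Use the scraper block to sweep the three metal offcuts off the fixture plate; they are sharp, so touch them with the scraper and not with the fingers. Then push the stop block along the plate, without lifting it, until its tongue is fully home in the socket and its shoulders rest against the socket's face. Finish with the scraper standing upright on the bench, off the plate, and do not knock over the jar or the spray can.

Things in the scene. Friction and masses are not known exactly. Their poses are not given: they have to be found in the camera images.
- fixture: Fixed dark steel fixture plate, 320 (its x) x 200 (its y) x 12 mm thick, flat on the bench; origin at the centre of its underside, top face at z = 12 mm. A bridge-shaped socket block stands on its far (+x) end, over x = 110 to 150 mm, 140 mm wide, 36 mm above the plate (bolt heads to 42 mm). Stop block home: its origin at x = 75, y = 0, z = 12 mm here, axes parallel.
- socket (a point): Centre of the socket's mouth at plate-top level, at x = 110, y = 0 mm on the plate; axes as the plate's. The mouth faces the plate's -x; the block enters along +x. Hole 54 mm wide (y), 24 mm high, floor is the plate, 40 mm deep and open at the back; its first 20 mm flare out to about 68 mm wide at the face.
- stop: Loose bare steel stop block (0.5 to 1 kg) flat on the plate: body 70 (x) x 90 (y) x 28 mm high, two dark bolt heads 5 mm high on top, and a tongue 50 mm wide, 20 mm high sticking out 40 mm from the middle of its +x face (tip at x = 75 mm); shoulders: the +x face (x = 35 mm) either side of the tongue. Origin: centre of the body's underside, tongue not counted.
- scraper: Loose scraper block standing upright on the bench left or right of the plate: steel blade 24 (x) x 76 (y) x 34 mm high below, black grip 18 (x) x 60 (y) x 36 mm high above it, 70 mm in all, symmetric, 0.3 kg. Origin at the centre of its underside, z up. Grip it across its 18 mm (along its x).
- chip1: Sharp bare metal offcut, 22 x 14 x 8 mm, lying on the plate between stop block and socket; origin at the centre of its underside.
- chip2: Sharp metal slug, a disc 20 mm across and 8 mm thick, lying there too; origin at the centre of its underside.
- chip3: Sharp bare metal offcut, 18 x 18 x 7 mm, lying there too; origin at the centre of its underside.
- jar: Small glass jar with a steel cap, 48 mm across, 60 mm high, on the bench beside the plate's far left corner; origin at the centre of its underside.
- can: Grey spray can with a white cap, 60 mm across, 160 mm high, standing at the left of the bench; origin at the centre of its underside.
Things that resemble listed ones, but are neither listed nor needed, are in the scene too. What is shaped like the scraper but pink or yellow is not meant.

How it is judged:
On the way, in this order (a step that is already met when the one before it is completed fails the run):
1. all three offcuts are off the fixture plate ((y of chip1 in the frame of fixture above 0.1 m or y of chip1 in the frame of fixture below -0.1 m or x of chip1 in the frame of fixture below -0.16 m or x of chip1 in the frame of fixture above 0.16 m) and (y of chip2 in the frame of fixture above 0.1 m or y of chip2 in the frame of fixture below -0.1 m or x of chip2 in the frame of fixture below -0.16 m or x of chip2 in the frame of fixture above 0.16 m) and (y of chip3 in the frame of fixture above 0.1 m or y of chip3 in the frame of fixture below -0.1 m or x of chip3 in the frame of fixture below -0.16 m or x of chip3 in the frame of fixture above 0.16 m)), for 0.2 s.
2. the stop block is fully home in the socket (x of stop in the frame of fixture above 0.0725 m and y of stop in the frame of fixture between -0.004 and 0.004 m and z of stop in the frame of fixture below 0.016 m and angle between the x axis of stop and the x axis of fixture, either way round below 0.05 rad and angle between stop's own z axis and vertical below 0.05 rad), for 0.2 s.
At the end, for the whole second after the job is handed in: All three offcuts lie beyond the plate's edges, at rest; the stop block is flat, tongue in the socket, shoulders within 2.5 mm of its face, within 4 mm of centre and 0.05 rad of its axis; the scraper stands upright (within 0.2 rad) on the bench itself, released and at rest (all of step 1 and all of step 2 and linear speed of stop below 0.01 m/s and height (world z) of scraper below 0.006 m and angle between scraper's own z axis and vertical below 0.2 rad and linear speed of each of scraper, chip1, chip2, chip3 below 0.02 m/s); the robot touches nothing.
It fails at once if the fingers touch an offcut (more than 1 N) (contact force between the fingers and chip1 above 1 N or contact force between the fingers and chip2 above 1 N or contact force between the fingers and chip3 above 1 N).
It fails at once if the stop block is lifted more than 15 mm off the plate (z of stop in the frame of fixture above 0.027 m).
It fails at once if the jar or the spray can is knocked over (angle between any of jar, can's own z axis and vertical above 0.5 rad).
It also fails if it takes over 72 s, if anything falls off the work surface, if the arm or the gripper's body presses on something with over 40 N, if the wrist force passes 120 N, or if a joint passes its speed limit or range.

## Robot

A 7-joint arm with a two-finger parallel gripper is mounted at the origin on the work surface. World frame = base frame: x ahead of the robot, y to its left, z up, the work surface at z = 0. Lengths are in m, angles in rad, forces in N, time in s.
With the tool pointing down it reaches from about 0.425 to 0.925 m from the base axis. Payload 6.8 kg.
Tool frame: the origin (TCP) lies at the very end of the fingers, on their centre line; the grasp point (between the pads) lies 19 mm behind it; z points along the fingers, y is the line along which they close (so a half turn about z gives the same grasp; the last joint's range is limited). The gripper opens to 88 mm and grips with 3 to 60 N. Pads are 20 mm wide; open, the fingers measure 115 mm over their backs; the gripper's body (75 mm by 178 mm) begins 61 mm behind the grasp point.
Start: joints at [1.102, 0.477, 0.022, 1.555, -0.011, 1.109, -0.083], TCP at [0.238, -0.632, 0.223] pointing down, gripper open.
Joint ranges: [-2.96, 2.96], [-0.34, 2.1], [-1.41, 1.46], [0.24, 2.44], [-1.37, 4.51], [0.17, 1.92], [-2.96, 2.96]. Speed limits (rad/s): [2.39, 2.39, 3.14, 3.14, 3.14, 3.14, 3.14].

## Interface

Orientations are given as a unit quaternion [w, x, y, z].
In Python, from bench import arm gives the robot as it stands.
- The arm moves only by the tool jog_arm, never from a script. Its argument "deltas" is a list of rows, each a list of 3 entries, a list of its own where there are three numbers: the turn, a rotation vector about the world's x, y, z in rad, then the shift along the world's x, y, z in m, then the finger opening in m, from 0 to 0.0878. A call has 1 to 12 rows; each row is the pose to reach, as a shift and turn from the pose commanded when the call began; what a row does not reach only later rows make up. A row lasts 1/12 s, in which the tool goes at most 41.7 mm and 7.16 degrees, less where a joint would pass 70% of its speed; a pose out of reach is approached as far as the arm can. A call with a gripper value outside its range is refused whole. The fingers move at their own pace and stop on an object; the grip force is fixed at half the most. Time passes only in rows, so rows that repeat a pose let the fingers close. It gives the time, the measured TCP pose, the force, the opening and the grip force at its end, in the units of the state.
- arm.get_state(): the state, without advancing time (a new reading comes with each control period).
- arm.camera(name): name is "scene" or "side" or "wrist"; returns (picture, depth): 384x512x3 uint8, red, green, blue; 384x512 float32, m along the optical axis (not along the pixel's ray), 0 where there is no reading.
- arm.camera_info(name): a dict with "fovy" (degrees; the focal length in pixels is half the picture's height over the tangent of half this angle, whatever the lens; pixels are square), "cx", "cy" (the principal point, pixels), "pose" (4x4, takes a point from camera to world coordinates). Camera axes: x right, y down, z forward; pixel columns grow to the right and rows downward; lengths in m; the calibration is good to about 2 mm. The wrist camera is an equidistant fisheye: a pixel r from the principal point sees the ray r / f radians off the axis. A picture is of the moment at which its call begins: read the wrist's pose just before it. camera_info takes no time and is no camera call; for the wrist camera it gives the pose at the moment of the call.
- arm.sign_off(): hands the job in; it is judged then, once.
Trained networks look in the newest picture that a camera, given by its name, has taken for a name from the list of things; names that differ only in an ending like _2 or _b are one class to them, and where a whole thing is asked for, a point or a joint stands for the part that bears it (a point fixed in the world has none). Each returns a list of dicts, best first, with "score" (0 to 1); they miss things now and then, are a little off and sometimes report something else, mostly with a low value. They report only what shows in the picture. A call takes as long as a camera call. They do not tell look-alikes from the thing itself.
- arm.boxes_of(target, camera): "point" ([row, column] in pixels, amid what is visible of it).
The state is a dict: "time": time; "qpos": joint angles; "qvel": joint speeds; "effort": joint torques, N m; "eef_pos": TCP position; "orientation": TCP orientation; "ft_force": force on the tool from outside, world axes, zero at the start; "torque": the same for the moment, N m; "grip_width": finger opening in m; "grip_force": force on a finger pad.
Only numpy, scipy, OpenCV 4.12 (cv2) and the standard library are available. Lean on these libraries where they do the work, as an engineer would, in place of code of your own. Each camera call takes 0.05 s, during which the arm holds its last target. There are 200 camera calls.

## Working session

There is one attempt and no reset: what is moved stays moved. The work goes in short steps, Python scripts to look and compute and a tool call to move; the robot and the scene stay as the last step left them, time stands still between calls to the robot, and variables do not carry over. Pictures are saved under pics/ and viewed, at most 10 in all, crops included, and the job is handed in when it is done.

Besides the shell and the picture viewer there is one more tool, called after "Request:" in YAML: its name, and indented under it one key for each argument. jog_arm: Moves the arm, as the interface text tells. Its arguments: {"type":"object","properties":{"deltas":{"type":"array","items":{"type":"array"}}},"required":["deltas"]}

```bash
mkdir -p pics
cat > h.py <<'E'
import numpy as np, cv2
from bench import arm
def ray_pt(info,depth,r,c):
    f=depth.shape[0]/2/np.tan(np.radians(info["fovy"])/2)
    P=np.array(info["pose"]); z=depth[int(r),int(c)]
    return (P@np.array([(c-info["cx"])/f*z,(r-info["cy"])/f*z,z,1]))[:3]
def cloud(info,d):
    f=d.shape[0]/2/np.tan(np.radians(info["fovy"])/2)
    r,c=np.mgrid[:d.shape[0],:d.shape[1]]
    p=np.stack([(c-info["cx"])/f*d,(r-info["cy"])/f*d,d],-1)
    P=np.array(info["pose"]); return p@P[:3,:3].T+P[:3,3]
def save(n,im,s=1.5): cv2.imwrite(n,cv2.resize(im[...,::-1],None,fx=s,fy=s))
E
python3 - <<'E'
from h import *
for n in("scene","side"):
    im,d=arm.camera(n);i=arm.camera_info(n);save(f"pics/{n}0.png",im)
    np.savez(f"{n}0.npz",im=im,d=d,info=np.array(i,dtype=object))
    C=cloud(i,d); print(n,i["fovy"],np.round(np.array(i["pose"]),3).tolist())
    for t in("fixture","stop","scraper","chip1","chip2","chip3","jar","can"):
        for b in arm.boxes_of(t,n)[:4]:
            r,c=b["point"];print(t,round(b["score"],2),int(r),int(c),np.round(C[int(r),int(c)],3))
print(arm.get_state())
E
```

```text
scene 52.16291161630013 [[0.34, 0.578, -0.742, 1.356], [0.94, -0.221, 0.258, -0.214], [-0.015, -0.786, -0.619, 0.752], [0.0, 0.0, 0.0, 1.0]]
fixture 0.6 231 251 [0.61  0.    0.015]
stop 0.65 200 247 [0.508 0.022 0.04 ]
scraper 0.96 155 292 [0.325 0.24  0.034]
scraper 0.84 148 321 [0.347 0.336 0.053]
scraper 0.72 168 332 [0.447 0.327 0.037]
scraper 0.68 161 368 [0.46  0.45  0.043]
chip1 0.54 224 271 [0.605 0.06  0.017]
chip1 0.51 227 252 [0.601 0.006 0.02 ]
chip1 0.4 233 230 [ 0.601 -0.056  0.019]
chip2 0.54 224 271 [0.605 0.06  0.017]
chip2 0.51 227 252 [0.601 0.006 0.02 ]
chip2 0.4 233 230 [ 0.601 -0.056  0.019]
chip3 0.54 224 271 [0.605 0.06  0.017]
chip3 0.51 227 252 [0.601 0.006 0.02 ]
chip3 0.4 233 230 [ 0.601 -0.056  0.019]
jar 0.73 239 322 [0.731 0.152 0.044]
jar 0.42 232 250 [ 0.608 -0.002  0.011]
can 0.98 181 395 [0.645 0.415 0.098]
side 56.001196465481854 [[-0.838, -0.407, 0.363, 0.159], [-0.546, 0.617, -0.567, 0.644], [0.007, -0.674, -0.739, 0.795], [0.0, 0.0, 0.0, 1.0]]
fixture 0.96 188 250 [0.584 0.024 0.013]
stop 0.56 204 273 [0.48  0.063 0.043]
scraper 0.92 323 194 [0.
[... 338 characters left out ...]
: 0.9, 'qpos': array([ 1.10187629,  0.4770216 ,  0.02241333,  1.5553817 , -0.01150967,
        1.10929264, -0.08306751]), 'qvel': array([-0.00019781,  0.0006381 , -0.00074119,  0.00084949, -0.00042315,
        0.00084456, -0.00034906]), 'effort': array([-7.15914884e-04, -5.82705903e+01,  1.53276958e+00, -2.72934884e+01,
       -5.44463040e-02,  1.00918053e-02,  4.57115868e-05]), 'eef_pos': array([ 0.23831516, -0.63156033,  0.22265741]), 'orientation': array([1.02747067e-05, 9.83770615e-01, 1.79430701e-01, 1.08454046e-05]), 'ft_force': array([-0.08782456,  0.22261691, -0.04226638]), 'torque': array([ 0.03721351, -0.018302  , -0.02847301]), 'grip_force': 0.0, 'grip_width': 0.08763289543030059}
```

View pics/scene0.png

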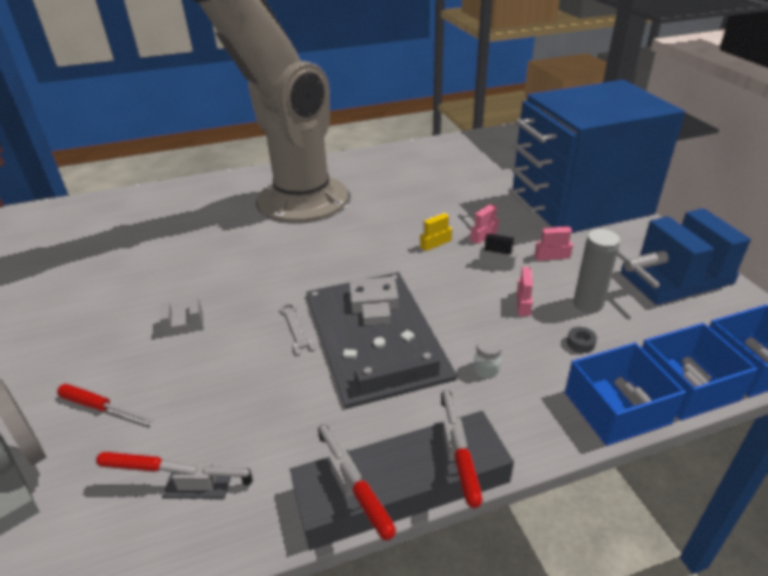

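View pics/side0.png

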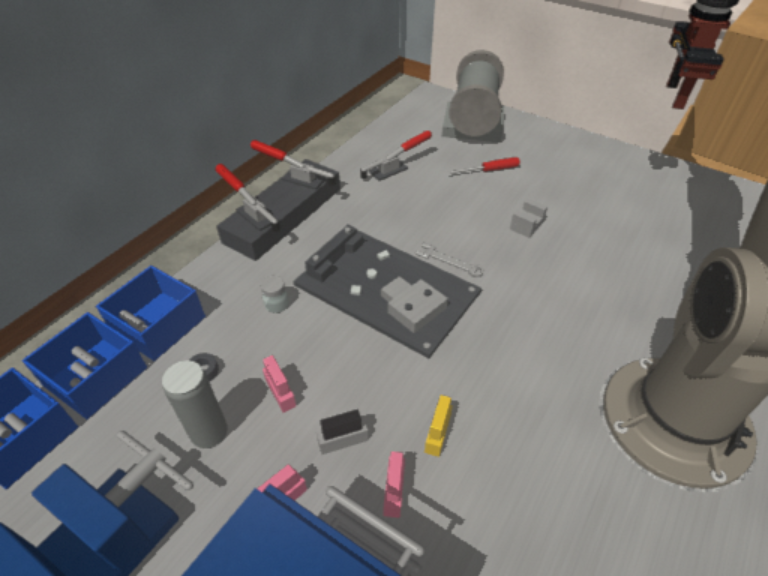

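The first picture, from the scene camera, shows the plate at about (385,345) with the stop at (373,297). The chips are at (350,353), (379,342) and (408,335), and the black-grip scraper is at (498,250). In the side view the scraper is at (343,430), with pink and yellow look-alikes around it, and the can at (195,400). Next I'll fit the poses from depth.

```bash
cat > fit.py <<'E'
from h import *
def clouds(tag):
    o=[]
    for n in("scene","side"):
        z=np.load(f"{n}{tag}.npz",allow_pickle=True);d=z["d"];C=cloud(z["info"].item(),d)
        o.append((C[d>0],z["im"][d>0].astype(float)))
    return o
def rect(p):
    (cx,cy),(w,h),a=cv2.minAreaRect((p[:,:2]*1000).astype(np.float32));return np.round([cx,cy,w,h,a],1),len(p)
E
python3 - <<'E'
from fit import *
for C,I in clouds(0):
    x,y,z=C.T; lum=I.mean(1);sp=I.max(1)-I.min(1)
    near=lambda a,b,r:np.hypot(x-a,y-b)<r
    m=near(.61,0,.23)&(abs(z-.012)<.004)&(lum<90); print("plate",rect(C[m]),np.median(z[m]))
    m=near(.61,0,.23)&(z>.044)&(z<.056)&(lum<90);print("socket top",rect(C[m]),C[m].mean(0))
    m=near(.51,.03,.09)&(z>.036)&(z<.05)&(lum>90);print("stop top",rect(C[m]),np.median(z[m]))
    m=near(.51,.03,.12)&(z>.018)&(z<.05);print("stop all",rect(C[m]))
    m=near(.44,.33,.06)&(z>.062)&(z<.08)&(lum<80);print("grip",rect(C[m]),np.median(z[m]))
    m=near(.44,.33,.065)&(z>.028)&(z<.042);print("blade",rect(C[m]))
    for a,b in((.605,.06),(.603,.005),(.603,-.056)):
        m=near(a,b,.022)&(z>.016)&(z<.03);print("chip",rect(C[m]),C[m].mean(0))
    m=near(.72,.165,.06)&(z>.04)&(z<.08);print("jar",rect(C[m]),z[m].max())
    m=near(.645,.44,.08)&(z>.14);print("can",rect(C[m]))
    m=near(.5,.33,.2)&(z>.02)&(sp>60);n=cv2.connectedComponents;
    print("look-alikes",np.unique(np.round(C[m][:,:2]/.04).astype(int),axis=0).tolist())
E
```

```text
plate (array([563.3,  12.4, 199.1, 320.3,  88.6]), 3512) 0.011492396277428263
socket top (array([652.8,  30.7, 358.4, 200.2,  12.7]), 415) [0.70266558 0.00968933 0.04733543]
stop top (array([476.9,  38.2,  89.4,  76.6,  76.6]), 453) 0.039494062633047
stop all (array([526. ,  31.8,  94.6, 178.6,  82.6]), 827)
grip (array([439.7, 331.4,  57.9,  22.4,  58.1]), 87) 0.0682312757482495
blade (array([440.6, 330.7,  75.7,  28.5,  54.4]), 105)
chip (array([603.4,  62.4,  17.8,  17. ,  29.4]), 31) [0.60424268 0.06211583 0.01861116]
chip (array([602. ,   6.9,  21. ,  17.8,   5.8]), 33) [0.60375299 0.00758331 0.01990401]
chip (array([612.6, -50.4,  21.1,  15.8,  60.7]), 35) [ 0.61219734 -0.05107323  0.01907074]
jar (array([718.8, 167.2,  42.2,  43. ,  44.3]), 227) 0.06326665654232899
can (array([629.8, 435.3,  56.7,  55.4,  24.6]), 310)
look-alikes [[8, 5], [8, 6], [8, 7], [8, 8], [8, 9], [8, 10], [9, 8], [9, 9], [11, 11], [11, 12], [12, 11], [12, 12], [14, 8], [15, 7], [15, 8]]
plate (array([620.7,  15.6, 201.7, 438.1,  88.6]), 3578) 0.01224510177987731
socket top (array([671.4,  66.2, 222.2, 3
[... 160 characters left out ...]
35.9,  96.2, 178.8,  83.4]), 1020)
grip (array([437.5, 334.9,  58.7,  18.2,  54.1]), 211) 0.07000236624117018
blade (array([437.7, 335.2,  75.7,  24.9,  52.1]), 170)
chip (array([607.7,  67.9,  23.7,  21.1,  34.7]), 35) [0.60406603 0.06669011 0.01909619]
chip (array([602.8,   4.9,  35. ,  18.6,  86.9]), 32) [0.60260599 0.01076906 0.01986471]
chip (array([612.2, -48.4,  18.6,  16. ,  57.5]), 24) [ 0.61088671 -0.049104    0.01981319]
jar (array([717.9, 172.3,  42.9,  41.5,  18.1]), 197) 0.06351483446013317
can (array([625.9, 439.8,  56.8,  57.1,  45.4]), 663)
look-alikes [[8, 6], [8, 7], [8, 8], [8, 9], [8, 10], [9, 8], [9, 9], [11, 11], [11, 12], [12, 11], [12, 12], [14, 8], [14, 9], [15, 8]]
```

Request:
jog_arm:
  deltas:
    - [[0, 0, 0], [0.28, 0.45, 0.0], 0.05]
    - [[0, 0, 0], [0.28, 0.45, 0.0], 0.05]
    - [[0, 0, 0], [0.28, 0.45, 0.0], 0.05]
    - [[0, 0, 0], [0.28, 0.45, 0.0], 0.05]
    - [[0, 0, 0], [0.28, 0.45, 0.0], 0.05]
    - [[0, 0, 0], [0.28, 0.45, 0.0], 0.05]
    - [[0, 0, 0], [0.28, 0.45, 0.0], 0.05]
    - [[0, 0, 0], [0.28, 0.45, 0.0], 0.05]
    - [[0, 0, 0], [0.28, 0.45, 0.0], 0.05]
    - [[0, 0, 0], [0.28, 0.45, 0.0], 0.05]
    - [[0, 0, 0], [0.28, 0.45, 0.0], 0.05]
    - [[0, 0, 0], [0.28, 0.45, 0.0], 0.05]

```text
time: 1.9
eef_pos: [0.5033, -0.2052, 0.2231]
orientation: [0.0, 0.984, 0.179, 0.0]
ft_force: [0.8, -1.8, 0.6]
grip_width: 0.0504
grip_force: 0.0
```

```bash
python3 -c "
from h import *
s=arm.get_state();print(s['time'],s['qpos'],s['eef_pos'],s['orientation'],s['grip_width'])"
```

```text
1.9 [ 0.44139631  0.27079518 -0.20241272  1.86045025  0.06359571  1.01570067
 -0.99752227] [ 0.5032549  -0.20524887  0.22307738] [2.76860134e-04 9.83789095e-01 1.79328843e-01 3.25562099e-04] 0.05037556712168239
```

Request:
jog_arm:
  deltas:
    - [[0, 0, 0.1], [0.0, 0.04, 0.0], 0.05]
    - [[0, 0, 0.2], [0.0, 0.08, 0.0], 0.05]
    - [[0, 0, 0.3], [0.0, 0.12, 0.0], 0.05]
    - [[0, 0, 0.4], [0.0, 0.16, 0.0], 0.05]
    - [[0, 0, 0.5], [0.0, 0.2, 0.0], 0.05]
    - [[0, 0, 0.58], [-0.01, 0.24, -0.01], 0.05]
    - [[0, 0, 0.58], [-0.02, 0.28, -0.02], 0.05]
    - [[0, 0, 0.58], [-0.03, 0.32, -0.03], 0.05]
    - [[0, 0, 0.58], [-0.04, 0.36, -0.04], 0.05]
    - [[0, 0, 0.58], [-0.05, 0.4, -0.05], 0.05]
    - [[0, 0, 0.58], [-0.06, 0.44, -0.06], 0.05]
    - [[0, 0, 0.58], [-0.06, 0.48, -0.06], 0.05]

```text
time: 2.9
eef_pos: [0.44, 0.2709, 0.1613]
orientation: [0.0, 0.891, 0.453, -0.001]
ft_force: [0.3, -0.6, 1.2]
grip_width: 0.0501
grip_force: 0.0
```

Request:
jog_arm:
  deltas:
    - [[0, 0, 0], [-0.005, 0.03, 0.0], 0.05]
    - [[0, 0, 0], [-0.005, 0.058, 0.0], 0.05]
    - [[0, 0, 0], [-0.005, 0.058, 0.0], 0.05]
    - [[0, 0, 0], [-0.005, 0.058, 0.0], 0.05]

```text
time: 3.23
eef_pos: [0.4369, 0.33, 0.1627]
orientation: [-0.0, 0.891, 0.455, 0.0]
ft_force: [0.4, -0.9, 0.1]
grip_width: 0.05
grip_force: 0.0
```

Run:
```python
from h import *
s=arm.get_state();print(s['time'],s['qpos'],s['eef_pos'],s['orientation'],s['grip_width'])
im,d=arm.camera("wrist");save("pics/w1.png",im)
```

```text
3.2333 [-0.31841283  0.39002857 -0.54890279  1.89245979  0.24988097  0.92666746
 -1.61215083] [0.43693977 0.32996639 0.16272218] [-3.71690638e-04  8.90695535e-01  4.54600179e-01  6.01535038e-05] 0.04998819395978548
```

View pics/w1.png

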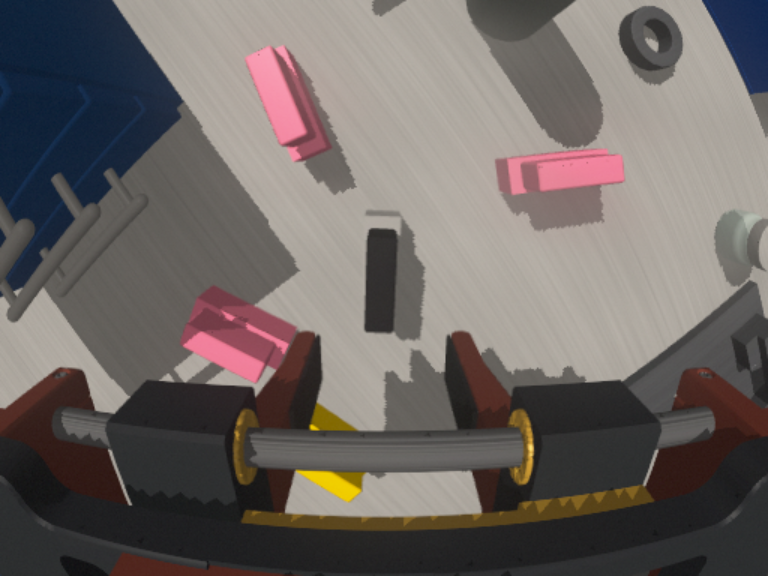

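The wrist picture shows the black grip at (381,280), centred between the fingers and parallel to the pads, with the pink blocks clear of them. I'll lower and close on it.

Request:
jog_arm:
  deltas:
    - [[0, 0, 0], [0.001, 0.002, -0.035], 0.05]
    - [[0, 0, 0], [0.001, 0.002, -0.07], 0.05]
    - [[0, 0, 0], [0.001, 0.002, -0.1], 0.05]
    - [[0, 0, 0], [0.001, 0.002, -0.122], 0.05]
    - [[0, 0, 0], [0.001, 0.002, -0.122], 0.05]
    - [[0, 0, 0], [0.001, 0.002, -0.122], 0.0]
    - [[0, 0, 0], [0.001, 0.002, -0.122], 0.0]
    - [[0, 0, 0], [0.001, 0.002, -0.122], 0.0]
    - [[0, 0, 0], [0.001, 0.002, -0.122], 0.0]
    - [[0, 0, 0], [0.001, 0.002, -0.122], 0.0]
    - [[0, 0, 0], [0.001, 0.002, -0.122], 0.0]

```text
time: 4.2
eef_pos: [0.439, 0.3309, 0.0419]
orientation: [-0.0, 0.891, 0.453, 0.001]
ft_force: [-1.6, -1.1, 5.8]
grip_width: 0.018
grip_force: 30.0
```

Request:
jog_arm:
  deltas:
    - [[0, 0, 0], [0, 0, 0.04], 0.0]
    - [[0, 0, 0], [0, 0, 0.08], 0.0]
    - [[0, 0, -0.1], [0.01, -0.02, 0.1], 0.0]
    - [[0, 0, -0.22], [0.03, -0.05, 0.1], 0.0]
    - [[0, 0, -0.34], [0.055, -0.08, 0.1], 0.0]
    - [[0, 0, -0.46], [0.08, -0.11, 0.1], 0.0]
    - [[0, 0, -0.58], [0.105, -0.14, 0.1], 0.0]
    - [[0, 0, -0.7], [0.13, -0.17, 0.1], 0.0]
    - [[0, 0, -0.82], [0.15, -0.2, 0.09], 0.0]
    - [[0, 0, -0.94], [0.171, -0.228, 0.07], 0.0]
    - [[0, 0, -0.965], [0.171, -0.228, 0.05], 0.0]
    - [[0, 0, -0.965], [0.171, -0.228, 0.05], 0.0]

```text
time: 5.2
eef_pos: [0.6076, 0.098, 0.0865]
orientation: [0.002, 1.0, -0.015, -0.003]
ft_force: [-1.2, 0.4, -3.0]
grip_width: 0.0178
grip_force: 30.0
```

Run:
```python
from fit import *
s=arm.get_state();print(s['eef_pos'],s['orientation'],s['grip_width'],s['ft_force'])
for n in("scene","side"):
    im,d=arm.camera(n);np.savez(f"{n}1.npz",im=im,d=d,info=np.array(arm.camera_info(n),dtype=object));save(f"pics/{n}1.png",im[90:300,130:400],2.5)
for C,I in clouds(1):
    x,y,z=C.T;lum=I.mean(1)
    m=(abs(x-.61)<.06)&(abs(y-.103)<.06)&(z>.03)&(z<.1)&(lum>90);print(rect(C[m]),z[m].min())
```

```text
[0.60760222 0.09803414 0.08648974] [ 0.00168439  0.9998777  -0.01519855 -0.00327859] 0.017845184232551277 [-1.15447415  0.38026394 -2.98569844]
(array([597.9,  85. , 110. ,  41. ,  21.6]), 122) 0.031813643539633674
(array([586.7,  97.3, 117.2,  48.6,  35.9]), 99) 0.030683273006098633
```

View pics/scene1.png

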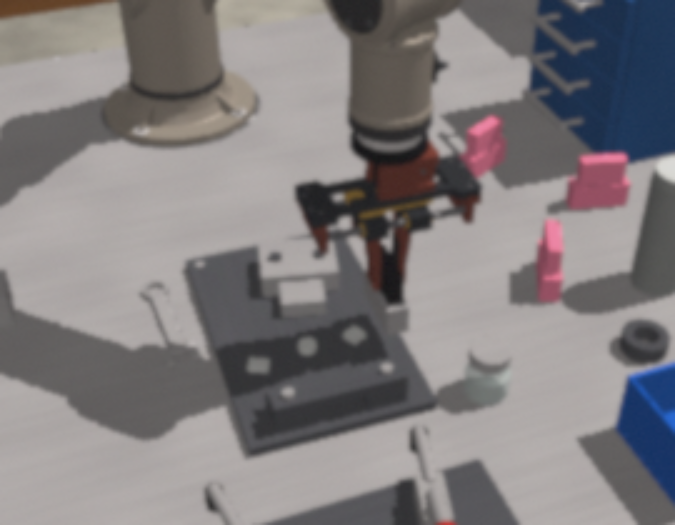

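The scene crop shows the scraper upright in the gripper at (395,310). It sits to the left of the chips at (355,335), (307,346) and (258,366). I'll lower it.

Request:
jog_arm:
  deltas:
    - [[0, 0, 0], [0, 0, 0], 0.0]
    - [[0, 0, 0], [0, 0, 0], 0.0]
    - [[0, 0, 0], [0, 0, -0.015], 0.0]
    - [[0, 0, 0], [0, 0, -0.03], 0.0]
    - [[0, 0, 0], [0, 0, -0.03], 0.0]
    - [[0, 0, 0], [0, 0, -0.03], 0.0]
    - [[0, 0, 0], [0, 0, -0.03], 0.0]

```text
time: 5.88
eef_pos: [0.6101, 0.103, 0.062]
orientation: [-0.0, 1.0, -0.012, 0.001]
ft_force: [-0.4, 0.2, -3.3]
grip_width: 0.0176
grip_force: 30.0
```

Request:
jog_arm:
  deltas:
    - [[0, 0, 0], [0, 0, -0.006], 0.0]
    - [[0, 0, 0], [0, 0, -0.006], 0.0]
    - [[0, 0, 0], [0, -0.01, -0.006], 0.0]
    - [[0, 0, 0], [0, -0.02, -0.006], 0.0]
    - [[0, 0, 0], [-0.001, -0.03, -0.006], 0.0]
    - [[0, 0, 0], [-0.001, -0.04, -0.006], 0.0]
    - [[0, 0, 0], [-0.001, -0.05, -0.006], 0.0]
    - [[0, 0, 0], [-0.001, -0.06, -0.006], 0.0]
    - [[0, 0, 0], [-0.002, -0.07, -0.006], 0.0]
    - [[0, 0, 0], [-0.002, -0.08, -0.006], 0.0]
    - [[0, 0, 0], [-0.002, -0.09, -0.006], 0.0]
    - [[0, 0, 0], [-0.002, -0.1, -0.006], 0.0]

```text
time: 6.88
eef_pos: [0.6075, 0.0013, 0.0547]
orientation: [-0.0, 1.0, -0.012, -0.0]
ft_force: [0.7, 0.4, -2.1]
grip_width: 0.0179
grip_force: 30.0
```

Request:
jog_arm:
  deltas:
    - [[0, 0, 0], [0, -0.01, 0], 0.0]
    - [[0, 0, 0], [0, -0.02, 0], 0.0]
    - [[0, 0, 0], [-0.001, -0.03, 0], 0.0]
    - [[0, 0, 0], [-0.001, -0.04, 0], 0.0]
    - [[0, 0, 0], [-0.001, -0.05, 0], 0.0]
    - [[0, 0, 0], [-0.001, -0.06, 0], 0.0]
    - [[0, 0, 0], [-0.002, -0.07, 0], 0.0]
    - [[0, 0, 0], [-0.002, -0.08, 0], 0.0]
    - [[0, 0, 0], [-0.002, -0.09, 0], 0.0]
    - [[0, 0, 0], [-0.003, -0.1, 0], 0.0]
    - [[0, 0, 0], [-0.003, -0.105, 0], 0.0]
    - [[0, 0, 0], [-0.003, -0.11, 0], 0.0]

```text
time: 7.88
eef_pos: [0.6044, -0.1087, 0.0547]
orientation: [0.0, 1.0, -0.013, -0.0]
ft_force: [-0.2, -0.2, -3.3]
grip_width: 0.018
grip_force: 30.0
```

Request:
jog_arm:
  deltas:
    - [[0, 0, 0], [0, -0.005, 0], 0.0]
    - [[0, 0, 0], [0, -0.005, 0], 0.0]
    - [[0, 0, 0], [0, 0.01, 0.02], 0.0]
    - [[0, 0, 0], [0, 0.01, 0.05], 0.0]
    - [[0, 0, 0], [0, 0.01, 0.09], 0.0]
    - [[0, 0, 0], [0, 0.03, 0.1], 0.0]
    - [[0, 0, 0], [0, 0.06, 0.1], 0.0]
    - [[0, 0, 0], [0, 0.09, 0.1], 0.0]
    - [[0, 0, 0], [0, 0.12, 0.1], 0.0]

```text
time: 8.63
eef_pos: [0.6045, 0.0139, 0.1554]
orientation: [-0.0, 1.0, -0.012, 0.0]
ft_force: [0.1, 0.1, -4.0]
grip_width: 0.0177
grip_force: 30.0
```

Run:
```python
from fit import *
s=arm.get_state();print(s['time'],s['eef_pos'],s['orientation'],s['grip_width'],s['ft_force'])
for n in("scene","side"):
    im,d=arm.camera(n);np.savez(f"{n}2.npz",im=im,d=d,info=np.array(arm.camera_info(n),dtype=object));save(f"pics/{n}2.png",im[90:300,130:400],2.5)
    C=cloud(arm.camera_info(n),d)
    for b in arm.boxes_of("chip1",n)[:5]:
        r,c=b["point"];print(n,round(b["score"],2),r,c,np.round(C[int(r),int(c)],3))
for C,I in clouds(2):
    x,y,z=C.T;lum=I.mean(1)
    m=(np.hypot(x-.51,y-.03)<.09)&(z>.036)&(z<.05)&(lum>90);print("stop top",rect(C[m]))
```

```text
8.6333 [0.6044527  0.01393867 0.15535333] [-1.22922367e-04  9.99926381e-01 -1.21244163e-02  4.64133824e-04] 0.017665334927168437 [ 0.08441433  0.13362523 -4.0382785 ]
stop top (array([477.1,  38.2,  89.6,  76.1,  76.6]), 233)
stop top (array([476.8,  40.7,  91.9,  72.6,  77. ]), 602)
```

View pics/scene2.png

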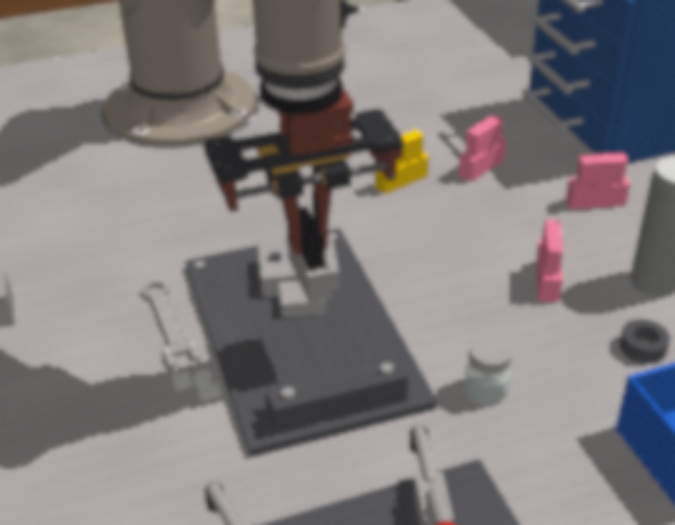

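Chips: all three now lie on the bench by the wrench, around (175–210, 350–385), and the plate between stop and socket is clear. Next I'll move beside the stop so I can push it square from its left side.

Run:
```python
from fit import *
c,s=np.cos(np.radians(-1.4)),np.sin(np.radians(-1.4))
for C,I in clouds(2):
    q=C[:,:2]-[.5633,.0124]; px=q@[c,s]; py=q@[-s,c]; z=C[:,2]
    m=(px>0)&(px<.1)&(py<-.095)&(py>-.16)&(z>.005)&(I.mean(1)>90)
    k=np.c_[px,py,z][m]*1000
    if len(k): print(len(k),k.min(0).round(),k.max(0).round(),np.histogram(k[:,1],range(-160,-90,5)))
    m=(px>0)&(px<.1)&(abs(py)<.098)&(z>.016)&(z<.03);print("on plate",m.sum(),(np.c_[px,py][m].mean(0) if m.sum() else ''))
```

```text
119 [   0. -154.    5.] [  69. -108.   10.] (array([ 0,  8, 13, 10,  8,  2, 18, 20, 22, 14,  4,  0,  0]), array([-160, -155, -150, -145, -140, -135, -130, -125, -120, -115, -110,
       -105, -100,  -95]))
on plate 0 
83 [   1. -153.    5.] [  97. -105.   11.] (array([ 0,  1,  7,  8,  5,  6,  5, 13, 12, 13, 13,  0,  0]), array([-160, -155, -150, -145, -140, -135, -130, -125, -120, -115, -110,
       -105, -100,  -95]))
on plate 14 [0.05077493 0.00475939]
```

Request:
jog_arm:
  deltas:
    - [[0, 0, 0], [-0.03, 0.025, 0], 0.0]
    - [[0, 0, 0], [-0.06, 0.05, 0], 0.0]
    - [[0, 0, 0], [-0.09, 0.075, 0], 0.0]
    - [[0, 0, 0], [-0.12, 0.096, 0], 0.0]
    - [[0, 0, 0], [-0.126, 0.096, -0.02], 0.0]
    - [[0, 0, 0], [-0.126, 0.096, -0.05], 0.0]
    - [[0, 0, 0], [-0.126, 0.096, -0.08], 0.0]
    - [[0, 0, 0], [-0.126, 0.096, -0.09], 0.0]
    - [[0, 0, 0], [-0.126, 0.096, -0.09], 0.0]
    - [[0, 0, 0], [-0.126, 0.096, -0.09], 0.0]

```text
time: 9.67
eef_pos: [0.4789, 0.1077, 0.065]
orientation: [0.0, 1.0, -0.013, -0.0]
ft_force: [0.5, -0.5, -2.4]
grip_width: 0.0176
grip_force: 30.0
```

Request:
jog_arm:
  deltas:
    - [[0, 0, 0], [0, 0, -0.009], 0.0]
    - [[0, 0, 0], [0, 0, -0.009], 0.0]
    - [[0, 0, 0], [0, -0.004, -0.009], 0.0]
    - [[0, 0, 0], [0, -0.008, -0.009], 0.0]
    - [[0, 0, 0], [0, -0.012, -0.009], 0.0]
    - [[0, 0, 0], [0, -0.016, -0.009], 0.0]
    - [[0, 0, 0], [0, -0.02, -0.009], 0.0]
    - [[0, 0, 0], [0, -0.024, -0.009], 0.0]
    - [[0, 0, 0], [0, -0.028, -0.009], 0.0]
    - [[0, 0, 0], [0, -0.032, -0.009], 0.0]
    - [[0, 0, 0], [0, -0.036, -0.009], 0.0]
    - [[0, 0, 0], [0, -0.036, -0.009], 0.0]

```text
time: 10.67
eef_pos: [0.4788, 0.0709, 0.0557]
orientation: [0.0, 1.0, -0.013, 0.0]
ft_force: [0.4, 0.8, -2.2]
grip_width: 0.0178
grip_force: 30.0
```

Now I'll retreat, lift, turn the blade a quarter (tool y along plate x) behind the stop, and look.

Request:
jog_arm:
  deltas:
    - [[0, 0, 0], [0, 0.015, 0], 0.0]
    - [[0, 0, 0], [0, 0.02, 0.03], 0.0]
    - [[0, 0, 0], [0, 0.02, 0.07], 0.0]
    - [[0, 0, 0.12], [0, 0.02, 0.08], 0.0]
    - [[0, 0, 0.24], [0, 0.02, 0.08], 0.0]
    - [[0, 0, 0.36], [0, 0.02, 0.08], 0.0]
    - [[0, 0, 0.48], [0, 0.02, 0.08], 0.0]
    - [[0, 0, 0.6], [0, 0.02, 0.08], 0.0]
    - [[0, 0, 0.72], [0, 0.02, 0.08], 0.0]
    - [[0, 0, 0.84], [0, 0.02, 0.08], 0.0]
    - [[0, 0, 0.96], [0, 0.02, 0.08], 0.0]
    - [[0, 0, 1.08], [0, 0.02, 0.08], 0.0]

```text
time: 11.67
eef_pos: [0.4787, 0.0912, 0.1357]
orientation: [0.001, 0.863, 0.506, -0.0]
ft_force: [0.2, 0.7, -3.8]
grip_width: 0.0179
grip_force: 30.0
```

Request:
jog_arm:
  deltas:
    - [[0, 0, 0.12], [-0.02, 0, 0], 0.0]
    - [[0, 0, 0.24], [-0.04, 0, 0], 0.0]
    - [[0, 0, 0.36], [-0.05, 0, 0], 0.0]
    - [[0, 0, 0.48], [-0.05, 0, 0], 0.0]
    - [[0, 0, 0.49], [-0.05, 0, 0], 0.0]

```text
time: 12.08
eef_pos: [0.4281, 0.0912, 0.1357]
orientation: [0.001, 0.715, 0.7, -0.001]
ft_force: [0.4, 1.2, -3.5]
grip_width: 0.0177
grip_force: 30.0
```

Run:
```python
from fit import *
s=arm.get_state();print(s['time'],s['eef_pos'],s['orientation'],s['grip_width'],s['ft_force'],s['qpos'])
for n in("scene","side"):
    im,d=arm.camera(n);np.savez(f"{n}3.npz",im=im,d=d,info=np.array(arm.camera_info(n),dtype=object));save(f"pics/{n}3.png",im[90:300,130:400],2.5)
for C,I in clouds(3):
    x,y,z=C.T;lum=I.mean(1)
    m=(np.hypot(x-.49,y-.01)<.09)&(z>.036)&(z<.044)&(lum>90);print("stop top",rect(C[m]))
```

```text
12.0833 [0.42809482 0.09115661 0.13568716] [ 5.18391575e-04  7.14532359e-01  6.99602018e-01 -5.05907790e-04] 0.017725605293833227 [ 0.4201839   1.16923303 -3.47982575] [ 0.23814934  0.27270001 -0.66888293  2.14883821  0.23881219  0.79175553
 -0.60312639]
stop top (array([485.1,  12.6,  89.9,  73.6,  88.3]), 444)
stop top (array([486.2,  16.6,  89.5,  68.8,  88.8]), 181)
```

View pics/scene3.png

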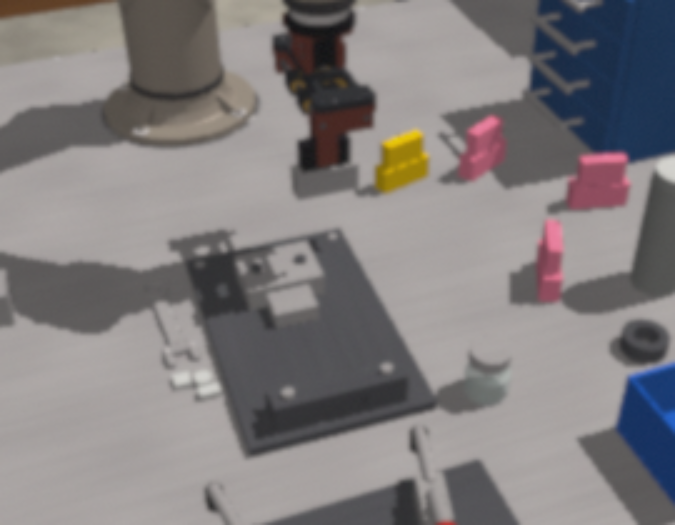

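The picture shows the stop now square to the plate and centred on the socket, with the chips in a pile off the right edge at (190,380). I'll lower the blade behind the stop.

Request:
jog_arm:
  deltas:
    - [[0, 0, 0], [0.003, -0.03, 0], 0.0]
    - [[0, 0, 0], [0.003, -0.06, 0], 0.0]
    - [[0, 0, -0.003], [0.003, -0.077, 0], 0.0]
    - [[0, 0, -0.003], [0.003, -0.077, -0.02], 0.0]
    - [[0, 0, -0.003], [0.003, -0.077, -0.05], 0.0]
    - [[0, 0, -0.003], [0.003, -0.077, -0.07], 0.0]
    - [[0, 0, -0.003], [0.003, -0.077, -0.08], 0.0]
    - [[0, 0, -0.003], [0.003, -0.077, -0.08], 0.0]
    - [[0, 0, -0.003], [0.003, -0.077, -0.08], 0.0]

```text
time: 12.93
eef_pos: [0.432, 0.0155, 0.0557]
orientation: [-0.0, 0.717, 0.697, -0.0]
ft_force: [0.7, -0.2, -2.9]
grip_width: 0.0179
grip_force: 30.0
```

Request:
jog_arm:
  deltas:
    - [[0, 0, 0], [0.009, 0, 0], 0.0]
    - [[0, 0, 0], [0.018, 0, 0], 0.0]
    - [[0, 0, 0], [0.027, 0, 0], 0.0]
    - [[0, 0, 0], [0.036, 0, 0], 0.0]
    - [[0, 0, 0], [0.045, -0.001, 0], 0.0]
    - [[0, 0, 0], [0.054, -0.001, 0], 0.0]
    - [[0, 0, 0], [0.063, -0.001, 0], 0.0]
    - [[0, 0, 0], [0.072, -0.001, 0], 0.0]
    - [[0, 0, 0], [0.081, -0.001, 0], 0.0]
    - [[0, 0, 0], [0.09, -0.001, 0], 0.0]
    - [[0, 0, 0], [0.099, -0.001, 0], 0.0]
    - [[0, 0, 0], [0.105, -0.001, 0], 0.0]

```text
time: 13.93
eef_pos: [0.5382, 0.0144, 0.0557]
orientation: [0.0, 0.717, 0.697, 0.001]
ft_force: [-3.7, 0.8, -1.2]
grip_width: 0.018
grip_force: 30.0
```

Run:
```python
from fit import *
s=arm.get_state();print(s['time'],s['eef_pos'],s['ft_force'])
for n in("scene","side"):
    im,d=arm.camera(n);np.savez(f"{n}4.npz",im=im,d=d,info=np.array(arm.camera_info(n),dtype=object));save(f"pics/{n}4.png",im[90:300,130:400],2.5)
for C,I in clouds(4):
    x,y,z=C.T;lum=I.mean(1)
    m=(np.hypot(x-.59,y-.01)<.06)&(z>.036)&(z<.044)&(lum>90);print("stop top",rect(C[m]))
    m=(np.hypot(x-.59,y-.01)<.12)&(x>.56)&(z>.025)&(z<.034)&(lum>90);print("tongue top",rect(C[m]))
```

```text
13.9333 [0.5381654  0.01437655 0.05573698] [-3.74058957  0.7565765  -1.21643579]
stop top (array([585.8,  11.9,  89.2,  78.4,  86.3]), 587)
tongue top (array([642.4,   5.8,  50.9,  98.6,   1.9]), 282)
stop top (array([586.3,  16. ,  88.5,  75.3,  88.1]), 357)
tongue top (array([623.7,  36.7,  57.3, 120.1,  43.4]), 174)
```

View pics/scene4.png

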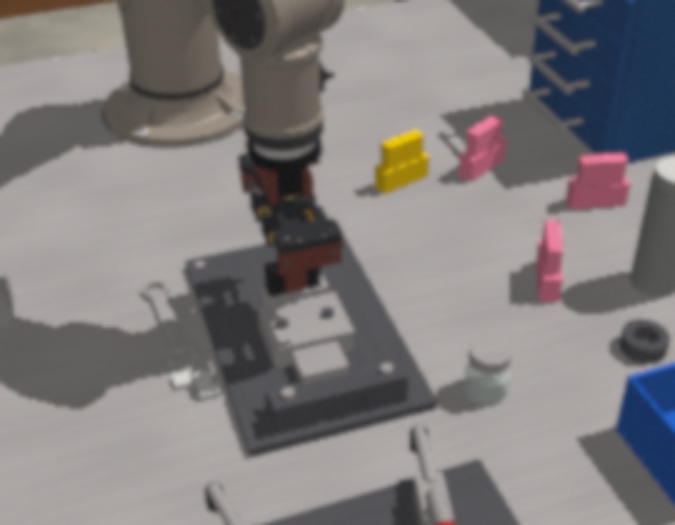

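The picture shows the tongue entering the socket mouth, straight and centred at (320,355). I'll keep pushing.

Request:
jog_arm:
  deltas:
    - [[0, 0, 0], [0.005, 0, 0], 0.0]
    - [[0, 0, 0], [0.01, 0, 0], 0.0]
    - [[0, 0, 0], [0.015, 0, 0], 0.0]
    - [[0, 0, 0], [0.02, 0, 0], 0.0]
    - [[0, 0, 0], [0.025, -0.001, 0], 0.0]
    - [[0, 0, 0], [0.029, -0.001, 0], 0.0]
    - [[0, 0, 0], [0.033, -0.001, 0], 0.0]
    - [[0, 0, 0], [0.037, -0.001, 0], 0.0]
    - [[0, 0, 0], [0.041, -0.001, 0], 0.0]
    - [[0, 0, 0], [0.045, -0.001, 0], 0.0]
    - [[0, 0, 0], [0.048, -0.001, 0], 0.0]
    - [[0, 0, 0], [0.048, -0.001, 0], 0.0]

```text
time: 15.03
eef_pos: [0.5857, 0.0133, 0.0559]
orientation: [0.0, 0.717, 0.697, 0.001]
ft_force: [-0.7, -0.4, -3.7]
grip_width: 0.0183
grip_force: 30.0
```

Request:
jog_arm:
  deltas:
    - [[0, 0, 0], [0.001, 0, 0], 0.0]
    - [[0, 0, 0], [0.002, 0, 0], 0.0]
    - [[0, 0, 0], [0.003, 0, 0], 0.0]
    - [[0, 0, 0], [0.004, 0, 0], 0.0]
    - [[0, 0, 0], [0.004, 0, 0], 0.0]

```text
time: 15.45
eef_pos: [0.5884, 0.0133, 0.0558]
orientation: [0.0, 0.717, 0.697, -0.0]
ft_force: [-3.6, -0.2, -1.6]
grip_width: 0.0181
grip_force: 30.0
```

Request:
jog_arm:
  deltas:
    - [[0, 0, 0], [0.001, 0, 0], 0.0]
    - [[0, 0, 0], [0.0015, 0, 0], 0.0]
    - [[0, 0, 0], [0.002, 0, 0], 0.0]

```text
time: 15.7
eef_pos: [0.5886, 0.0133, 0.0554]
orientation: [-0.001, 0.717, 0.697, -0.002]
ft_force: [-8.6, -0.2, 1.8]
grip_width: 0.0178
grip_force: 30.0
```

Request:
jog_arm:
  deltas:
    - [[0, 0, 0], [0.001, 0, 0], 0.0]
    - [[0, 0, 0], [0.002, 0, 0], 0.0]
    - [[0, 0, 0], [0.003, 0, 0], 0.0]
    - [[0, 0, 0], [0.003, 0, 0], 0.0]

```text
time: 16.03
eef_pos: [0.5889, 0.0132, 0.0547]
orientation: [-0.003, 0.717, 0.697, -0.004]
ft_force: [-14.1, 0.2, 4.1]
grip_width: 0.0179
grip_force: 30.0
```

Run:
```python
from fit import *
s=arm.get_state();print(s['time'],s['eef_pos'],s['ft_force'],s['torque'])
for n in("scene","side"):
    im,d=arm.camera(n);np.savez(f"{n}5.npz",im=im,d=d,info=np.array(arm.camera_info(n),dtype=object));save(f"pics/{n}5.png",im[150:270,190:340],4.5)
for C,I in clouds(5):
    x,y,z=C.T;lum=I.mean(1)
    m=(np.hypot(x-.63,y-.01)<.07)&(x<.69)&(z>.036)&(z<.044)&(lum>90);print("stop top",rect(C[m]))
```

```text
16.0333 [0.58886683 0.01319835 0.05469461] [-14.09698486   0.2250396    4.13008304] [-0.00654185  3.40971238  0.10141941]
stop top (array([637.1,  13.3,  96.9,  77.4,  89.1]), 664)
stop top (array([627.2,  16. ,  87.4, 100. ,  87.1]), 342)
```

View pics/scene5.png

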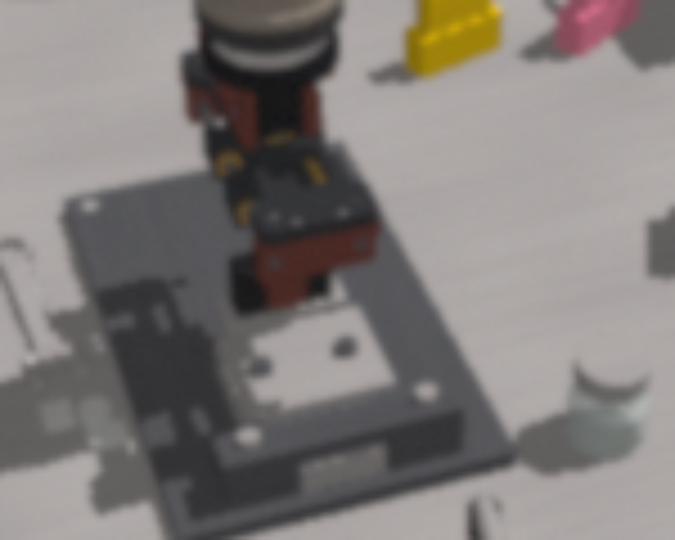

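The picture shows the tongue filling the socket, visible at its open back at (345,465), with the shoulders at the face. I'll give it one firmer push to confirm it has bottomed out.

Request:
jog_arm:
  deltas:
    - [[0, 0, 0], [0.002, 0, 0.001], 0.0]
    - [[0, 0, 0], [0.004, 0, 0.001], 0.0]
    - [[0, 0, 0], [0.006, 0, 0.001], 0.0]
    - [[0, 0, 0], [0.006, 0, 0.001], 0.0]

```text
time: 16.47
eef_pos: [0.5892, 0.0131, 0.0544]
orientation: [-0.006, 0.716, 0.698, -0.009]
ft_force: [-27.8, 0.7, 12.4]
grip_width: 0.018
grip_force: 30.0
```

Request:
jog_arm:
  deltas:
    - [[0, 0, 0], [-0.012, 0, 0], 0.0]
    - [[0, 0, 0], [-0.025, 0, 0], 0.0]
    - [[0, 0, 0], [-0.035, 0, 0], 0.0]
    - [[0, 0, 0], [-0.035, 0, 0.03], 0.0]
    - [[0, 0, 0], [-0.035, 0, 0.07], 0.0]
    - [[0, 0, 0], [-0.05, 0.03, 0.08], 0.0]
    - [[0, 0, 0], [-0.065, 0.07, 0.08], 0.0]
    - [[0, 0, 0], [-0.08, 0.1, 0.08], 0.0]
    - [[0, 0, 0], [-0.095, 0.14, 0.08], 0.0]
    - [[0, 0, 0], [-0.11, 0.17, 0.08], 0.0]
    - [[0, 0, 0], [-0.12, 0.2, 0.08], 0.0]
    - [[0, 0, 0], [-0.12, 0.2, 0.08], 0.0]

```text
time: 17.47
eef_pos: [0.4774, 0.2218, 0.1383]
orientation: [-0.001, 0.714, 0.701, 0.003]
ft_force: [0.6, 0.4, -3.1]
grip_width: 0.0176
grip_force: 30.0
```

Run:
```python
from fit import *
s=arm.get_state();print(s['time'],s['eef_pos'],s['orientation'],s['ft_force'])
for n in("scene","side"):
    im,d=arm.camera(n);np.savez(f"{n}6.npz",im=im,d=d,info=np.array(arm.camera_info(n),dtype=object));save(f"pics/{n}6.png",im[90:300,130:400],2.5)
for C,I in clouds(6):
    x,y,z=C.T;lum=I.mean(1)
    m=(np.hypot(x-.63,y-.01)<.07)&(x<.69)&(z>.036)&(z<.044)&(lum>90);print("stop top",rect(C[m]))
    k=C[m]; print([np.percentile(k[:,0],p).round(4) for p in(1,50,99)])
    m=(abs(x-s['eef_pos'][0])<.06)&(abs(y-s['eef_pos'][1])<.06)&(z>.03)&(z<.12)&(lum>90)&(I.max(1)-I.min(1)<40);print("blade",C[m].min(0),C[m].max(0))
```

```text
17.4667 [0.4774456  0.22176013 0.13826102] [-0.00126573  0.7135006   0.70064613  0.00320812] [ 0.57307784  0.4207418  -3.08315634]
stop top (array([636.3,  13.3,  97.6,  76.1,  89.8]), 636)
[np.float64(0.6012), np.float64(0.6409), np.float64(0.6727)]
blade [0.46860481 0.18197972 0.09524744] [0.49377512 0.25894447 0.11987455]
stop top (array([664.1,  51.2,  18.2,  11.4,   2.1]), 18)
[np.float64(0.6551), np.float64(0.6657), np.float64(0.6728)]
blade [0.4677945  0.19394096 0.09584194] [0.49186534 0.25832847 0.11981105]
```

View pics/side6.png

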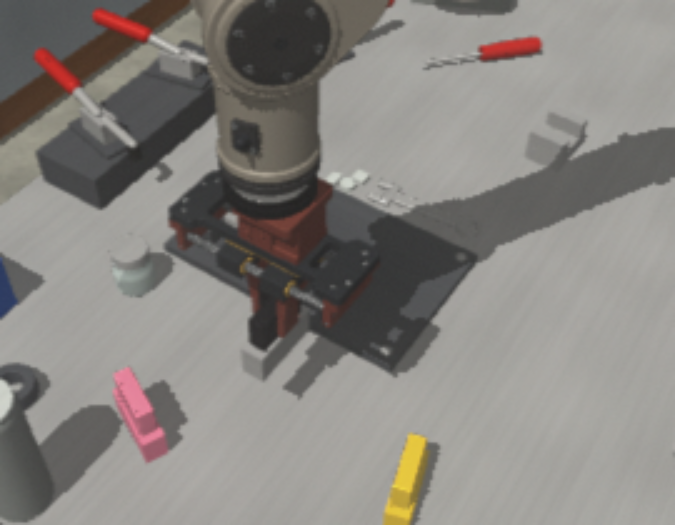

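The side view shows the scraper upright over clear bench at (262,355), left of the plate. I'll lower it.

Request:
jog_arm:
  deltas:
    - [[0, 0, 0], [0, 0, -0.03], 0.0]
    - [[0, 0, 0], [0, 0, -0.06], 0.0]
    - [[0, 0, 0], [0, 0, -0.085], 0.0]
    - [[0, 0, 0], [0, 0, -0.09], 0.0]
    - [[0, 0, 0], [0, 0, -0.092], 0.0]
    - [[0, 0, 0], [0, 0, -0.092], 0.0]

```text
time: 18.07
eef_pos: [0.4805, 0.2129, 0.0452]
orientation: [0.0, 0.717, 0.697, 0.0]
ft_force: [-0.3, 0.9, -2.0]
grip_width: 0.0183
grip_force: 30.0
```

Request:
jog_arm:
  deltas:
    - [[0, 0, 0], [0, 0, -0.001], 0.0]
    - [[0, 0, 0], [0, 0, -0.002], 0.0]
    - [[0, 0, 0], [0, 0, -0.003], 0.0]
    - [[0, 0, 0], [0, 0, -0.003], 0.0]

```text
time: 18.4
eef_pos: [0.48, 0.2134, 0.0424]
orientation: [0.0, 0.717, 0.697, 0.001]
ft_force: [-0.7, -0.1, -3.2]
grip_width: 0.0182
grip_force: 30.0
```

Request:
jog_arm:
  deltas:
    - [[0, 0, 0], [0, 0, -0.001], 0.0]
    - [[0, 0, 0], [0, 0, -0.002], 0.0]
    - [[0, 0, 0], [0, 0, -0.002], 0.0]

```text
time: 18.65
eef_pos: [0.4799, 0.2135, 0.041]
orientation: [0.001, 0.717, 0.697, 0.0]
ft_force: [-2.7, -2.5, 11.1]
grip_width: 0.0177
grip_force: 30.0
```

Contact made, so I'll release, rise and back off.

Request:
jog_arm:
  deltas:
    - [[0, 0, 0], [0, 0, 0.0005], 0.02]
    - [[0, 0, 0], [0, 0, 0.0005], 0.035]
    - [[0, 0, 0], [0, 0, 0.0005], 0.05]
    - [[0, 0, 0], [0, 0, 0.0005], 0.05]
    - [[0, 0, 0], [0, 0, 0.0005], 0.05]
    - [[0, 0, 0], [0, 0, 0.03], 0.05]
    - [[0, 0, 0], [0, 0, 0.06], 0.05]
    - [[0, 0, 0], [0, 0, 0.1], 0.05]
    - [[0, 0, 0], [0, 0, 0.14], 0.05]
    - [[0, 0, 0], [0, 0, 0.18], 0.05]
    - [[0, 0, 0], [0, 0, 0.2], 0.05]
    - [[0, 0, 0], [0, 0, 0.2], 0.05]

```text
time: 19.65
eef_pos: [0.4819, 0.215, 0.2449]
orientation: [0.002, 0.717, 0.697, 0.004]
ft_force: [0.1, -0.0, -0.2]
grip_width: 0.0501
grip_force: 0.0
```

Request:
jog_arm:
  deltas:
    - [[0, 0, 0], [0, 0.04, 0.03], 0.05]
    - [[0, 0, 0], [0, 0.08, 0.05], 0.05]
    - [[0, 0, 0], [0, 0.12, 0.05], 0.05]
    - [[0, 0, 0], [0, 0.16, 0.05], 0.05]
    - [[0, 0, 0], [0, 0.16, 0.05], 0.05]
    - [[0, 0, 0], [0, 0.16, 0.05], 0.05]

```text
time: 20.15
eef_pos: [0.4775, 0.3765, 0.2882]
orientation: [-0.001, 0.715, 0.699, -0.001]
ft_force: [0.6, -0.5, -0.2]
grip_width: 0.0502
grip_force: 0.0
```

Run:
```python
from fit import *
s=arm.get_state();print(s['time'],s['eef_pos'],s['ft_force'],s['grip_width'])
for n in("scene","side"):
    im,d=arm.camera(n);np.savez(f"{n}7.npz",im=im,d=d,info=np.array(arm.camera_info(n),dtype=object));save(f"pics/{n}7.png",im[90:300,130:400],2.5)
c,q=np.cos(np.radians(-1.4)),np.sin(np.radians(-1.4))
for C,I in clouds(7):
    x,y,z=C.T;lum=I.mean(1)
    m=(np.hypot(x-.48,y-.213)<.06)&(z>.06);print("grip",rect(C[m]),z[m].max())
    m=(np.hypot(x-.63,y-.01)<.08)&(z>.036)&(z<.044)&(lum>90);print("stop top",rect(C[m]))
    k=C[m,:2]-[.5633,.0124];print(np.percentile(k@[c,q],[1,99]))
```

```text
20.15 [0.47749434 0.37647341 0.28824006] [ 0.6363294  -0.48237691 -0.18915627] 0.050180281002994584
grip (array([482.7, 212.2,  61.1,  21.3,  89. ]), 112) 0.0712584328370014
stop top (array([636.5,  19.7, 110.1,  73.8,  88.2]), 632)
[0.03838319 0.10920407]
grip (array([480.9, 215.8,  19.1,  59.7,   0.6]), 181) 0.0725923972993262
stop top (array([6.396e+02, 1.220e+01, 7.690e+01, 9.290e+01, 2.000e-01]), 463)
[0.03830277 0.11030184]
```

View pics/scene7.png

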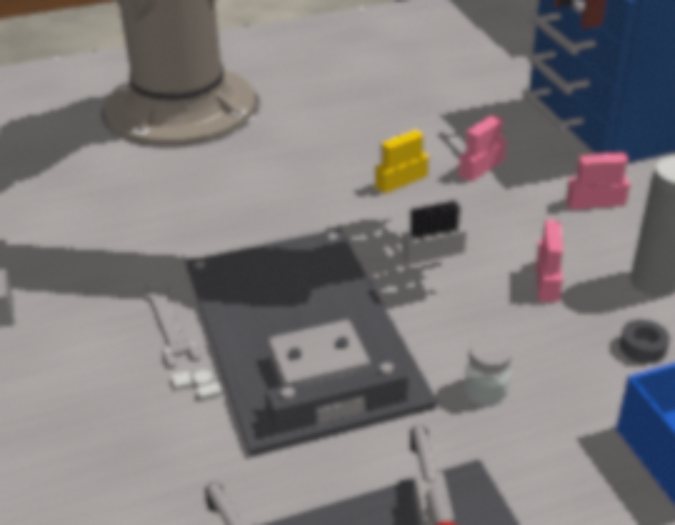

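The picture shows the stop home with its shoulders at the socket face (320,350), and the scraper upright on the bench (435,230). The chips are off the plate (195,380), and the jar and can are standing. The measured stop spans x = 38 to 110 mm on the plate, which matches home.

```bash
python3 -c "
from bench import arm
print(arm.sign_off())"
```

```text
the job is handed in; nothing more can be done
None
```

I handed the job in at about 20 s, and the sign-off returned no verdict: the offcuts are off the plate, the stop block measures as home in the socket, the scraper stands upright on the bench, and the jar and spray can are still standing.

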